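Lid spring check on the imaging box

ROBOT

A 6-joint arm with a two-finger parallel gripper is mounted at the origin on the work surface; the furniture and walls round the work are solid. World frame = base frame: x ahead of the robot, y to its left, z up, the work surface at z = 0. Lengths are in m, angles in rad, forces in N, time in s.
With the tool pointing down it reaches from about 0.375 to 0.975 m from the base axis. Payload 3.8 kg.
Tool frame: the origin (TCP) lies midway between the tips of the shut fingers; the grasp point (between the pads) lies 19 mm behind it; z points along the fingers, y is the line along which they close (so a half turn about z gives the same grasp; the last joint's range is limited). The gripper opens to 88 mm and grips with 3 to 60 N. Pads are 18 mm wide; open, the fingers measure 123 mm over their backs; the gripper's body (75 mm by 187 mm) begins 45 mm behind the grasp point.
Start: joints at [1.079, 0.264, 1.604, -0, 1.274, -0.037], TCP at [0.297, 0.606, 0.239] pointing down, gripper open.
Joint ranges: [-2.63, 2.63], [-0.94, 2.18], [0.31, 2.57], [-1.31, 4.45], [0, 2.66], [-2.55, 2.55]. Speed limits (rad/s): [2.57, 2.57, 3.14, 3.14, 3.14, 3.14].

INTERFACE

Orientations are given as a unit quaternion [w, x, y, z].
In Python, from workcell import env gives the robot as it stands. Calls block until the motion is done:
- env.move_to(position, orientation): joint-space move of the TCP to a pose.
- env.servo_line(position, attitude=None, speed=0.15, stop_force=None): straight line of the TCP; attitude=None keeps the orientation; speed is the mean speed in m/s. With stop_force (N) it stops when the force on the tool has changed by that much, and returns True; else False.
- env.goto_joints(angles): joint-space move.
- env.move_gripper(opening, grip_force=None): finger opening in m; grip_force is the grip in N (None keeps the last); returns when the fingers have stopped.
- env.sleep(seconds).
- env.solve_ik(position, orientation): joint angles nearest the present ones, or None.
- env.observe(): the state.
- env.camera(name): name is "side" or "top" or "wrist"; returns (picture, depth): 480x640x3 uint8, blue, green, red; 480x640 float32, m along the optical axis (not along the pixel's ray), 0 where there is no reading.
- env.calibration(name): a dict with "fx", "fy", "cx", "cy" (pixels), "dist_coeffs" ([k1, k2, p1, p2, k3] as OpenCV has them; the pictures are not rectified), "T" (4x4, takes a point from camera to world coordinates). Camera axes: x right, y down, z forward; pixel columns grow to the right and rows downward; lengths in m; the calibration is good to about 2 mm. A picture is of the moment at which its call begins: read the wrist's pose just before it. calibration takes no time and is no camera call; for the wrist camera it gives the pose at the moment of the call.
A pose or a line that the arm cannot do raises env.Unreachable and nothing moves.
- env.job_done(): hands the job in; it is judged then, once.
The state is a dict: "time_s": time; "joint_pos": joint angles; "joint_velocities": joint speeds; "tau": joint torques, N m; "tcp_pos": TCP position; "eef_rot": TCP orientation; "force": force on the tool from outside, world axes, zero at the start; "ft_torque": the same for the moment, N m; "grip_width": finger opening in m; "grip_force": force on a finger pad.
Only numpy, scipy, OpenCV 4.12 (cv2) and the standard library are available. Lean on these libraries where they do the work, as an engineer would, in place of code of your own. Each camera call takes 0.05 s, during which the arm holds its last target. There are 200 camera calls.

TASK

Check the sprung lid of the blue imaging box: first log the box by holding the orange barcode reader steady for about two seconds with its underside window aimed at the barcode on the shut white lid, about 5 cm away and without touching it, then stand the reader back upright in its stand and let go of it. Then grip the lid's steel handle, raise the lid a little past its balance point (about 49 degrees above level, where its spring would begin to lift it by itself) without letting it swing far up, and ease it back to just below that point, about 7 degrees below, where it would fall shut if let go. The program finishes while still holding the lid there, quite still; leave the other things on the bench where they are.

Things in the scene. Friction and masses are not known exactly. Their poses are not given: they have to be found in the camera images.
- chest: blue steel imaging box, fixed to the bench, 200 mm (its x) x 240 mm (its y) x 100 mm high, open-topped, covered by the white lid whose top stands 110 mm above the bench while shut. Origin at the centre of the underside, on the bench; its -x side carries the handle and faces roughly to the robot, the hinge is along its +x edge, z up.
- chest_lid (a joint): angle of the lid in rad: 0 shut (level), grows as the front edge rises, stop at 1.6. Balance point at 0.85 rad (49 degrees above level): below it the lid falls shut by its weight, above it the spring drives it up to the stop. To lift it from shut takes about 1.2 N at the handle; near the balance point the push either way is less than 1 N. Just below the balance means around 0.73 rad.
- lid_hinge (a point): centre of the hinge axis of the lid, 105 mm above the bench, at the middle of the far edge of the box. The axis runs along the box's y. The point turns with the lid: its x axis points away from the handle, along the lid, its z axis is square to the lid.
- lid_handle (a point): centre of the lid's handle: a round steel bar, 12 mm in diameter, parallel to the hinge, 250 mm in front of it and at the same height (105 mm) while shut. It is free over 98 mm between two arms; 42 mm clear between the bar and the lid's front edge. Pinched from above with the fingers closing square to the bar, the bar can turn between the fingers, so that the gripper may stay upright while the lid swings.
- label (a point): centre of the black and white barcode label (40 x 64 mm) on top of the white lid, on its upper face, 110 mm in front of the hinge axis, 111 mm above the bench while shut; z axis out of the face.
- reader_mid (a point): centre, half-way up, of the orange upright barcode reader: a round body 36 mm in diameter and 120 mm high, loose, about 0.13 kg. z axis points up along the body, to its top. In its stand its underside is 8 mm above the bench, so that it spans 8 to 128 mm.
- reader_window (a point): centre of the reader's underside, where its scanning window is, 60 mm below reader_mid. It looks along its own -z axis (straight down while the reader is upright) and is always on: there is no trigger to press. It reads a label that lies within 15 mm of that line, 20 to 90 mm away.
- reader_stand: grey round cup on a black foot, fixed to the bench; origin on the bench at its centre. Its rim is 39 mm above the bench, the bore of the cup is 46 mm in diameter at the rim, its inner floor 8 mm above the bench.
- vial: bystander: small clear vial with a white cap, 22 mm in diameter, 55 mm high, standing; origin at its foot.
- glue_bottle: bystander: white glue bottle with an orange cap, 33 x 52 x 123 mm, standing; origin at its foot.
- tally_counter: bystander: round pale hand tally counter, 44 x 52 x 32 mm; origin at its underside.
- petri_dish: bystander: flat dish of dark insects, 52 mm in diameter, 10 mm high; origin at its underside.
There are look-alikes about, which are no part of the job. What is shaped like the reader_stand but green or purple is not meant.

How it is judged:
By the outcome, as a careful person would: the job done as asked, in the order asked, and still so for the second after the job is handed in, while the arm keeps its last pose, push and grip.
It also fails if it takes over 67 s, if anything falls off the work surface, if the arm or the gripper's body presses on something with over 40 N, if the wrist force passes 120 N, or if a joint passes its speed limit or range.

## Working session

There is one attempt and no reset: what is moved stays moved. The work goes in short steps, each a Python script; the robot and the scene stay as the last script left them, time stands still between calls to the robot, and variables do not carry over. Pictures are saved under pics/ and viewed, at most 10 in all, crops included, and the job is handed in when it is done.

```bash
ls; mkdir -p pics; cat > h.py <<'E'
import numpy as np, cv2
from workcell import env
def px2w(cal,u,v,depth=None,z=None):
    K=np.array([[cal['fx'],0,cal['cx']],[0,cal['fy'],cal['cy']],[0,0,1]])
    p=cv2.undistortPoints(np.array([[[u,v]]],float),K,np.array(cal['dist_coeffs'],float))[0,0]
    r=np.array([p[0],p[1],1.]);T=np.array(cal['T'])
    d=T[:3,:3]@r;o=T[:3,3]
    s=depth if z is None else (z-o[2])/d[2]
    return o+s*d
E
python3 - <<'E'
from h import *
for n in ('top','side'):
    c=env.calibration(n);im,d=env.camera(n);cv2.imwrite(f'pics/{n}0.png',im);np.savez(f'{n}0.npz',im=im,d=d,T=c['T'])
    print(n,np.round(c['T'],3).tolist(),c['fx'])
print(env.observe())
E
```

```text
pics
top [[0.015, -0.993, 0.118, 0.362], [-1.0, -0.013, 0.014, -0.211], [-0.012, -0.118, -0.993, 1.302], [0.0, 0.0, 0.0, 1.0]] 569.9958020756752
side [[0.999, -0.018, 0.031, 0.474], [-0.036, -0.419, 0.907, -1.009], [-0.003, -0.908, -0.42, 0.462], [0.0, 0.0, 0.0, 1.0]] 486.81934767940857
{'time_s': 0.1, 'joint_pos': array([ 1.07909972e+00,  2.64652177e-01,  1.60523417e+00,  5.27018928e-06,
        1.27368703e+00, -3.69210853e-02]), 'joint_velocities': array([-1.24378513e-03, -2.71085862e-03, -1.98244650e-03, -1.75139719e-03,
        1.31358213e-03, -8.56778472e-05]), 'tau': array([-1.78621985e-04, -5.03617465e+01, -3.58072293e+01,  7.30146188e-02,
        2.31856434e-02, -5.54240694e-05]), 'tcp_pos': array([0.29621274, 0.60582422, 0.23753154]), 'eef_rot': array([-2.61156096e-04,  2.25433944e-01,  9.74257952e-01, -9.55313293e-04]), 'force': array([-0.17045259,  0.47751279, -0.28596978]), 'ft_torque': array([ 0.00076431, -0.00077195, -0.00248544]), 'grip_force': 0.0, 'grip_width': 0.08805973402580358}
```

View pics/top0.png

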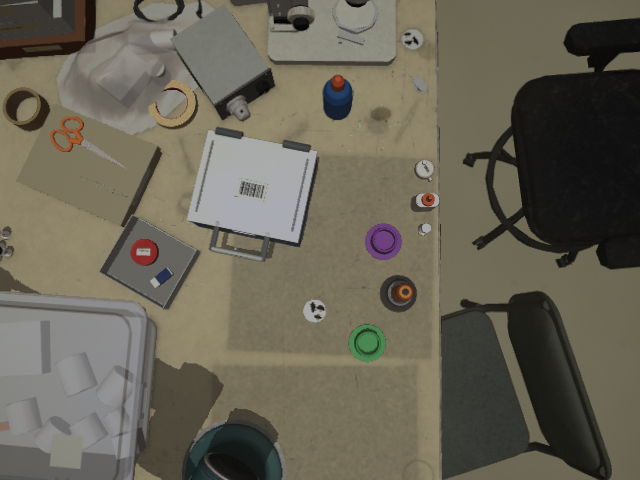

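View pics/side0.png

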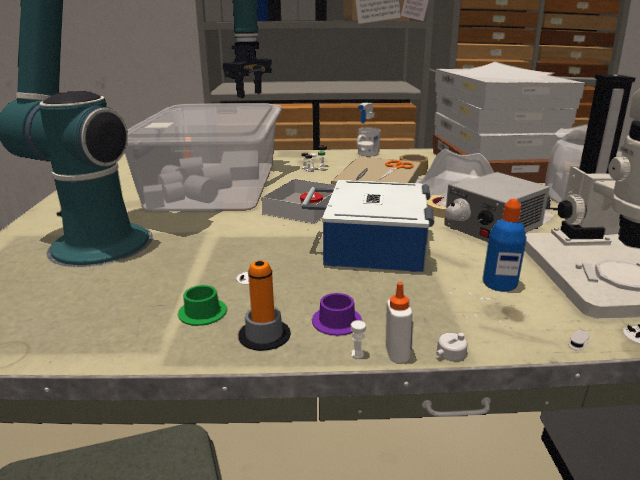

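Top view: the reader's orange top is at (402,292) in the grey cup on a black foot. Label is at (252,188) and the handle bar runs about (212,252)–(265,258). Things that could be mistaken for it: green cup (367,342), purple cup (383,241), glue bottle's orange cap (428,200), blue bottle's orange cap (338,83). I choose the grey cup and check it in a crop.

```bash
python3 - <<'E'
from h import *
im=np.load('top0.npz')['im']
a=cv2.resize(im[120:275,180:325],None,fx=4,fy=4,interpolation=cv2.INTER_CUBIC)[:600]
b=cv2.resize(im[265:315,375:425],None,fx=4,fy=4,interpolation=cv2.INTER_CUBIC)
o=np.zeros((600,780,3),np.uint8);o[:a.shape[0],:580]=a;o[:200,580:]=b;cv2.imwrite('pics/crop1.png',o)
c=env.calibration('top')
for n,u,v,z in [('reader',403,292,.128),('foot',398,293,.005),('label',252,188,.111)]:
    print(n,px2w(c,u,v,z=z).round(4))
E
```

```text
reader [ 0.3989 -0.3585  0.128 ]
foot [ 0.4003 -0.3626  0.005 ]
label [ 0.616  -0.0392  0.111 ]
```

View pics/crop1.png

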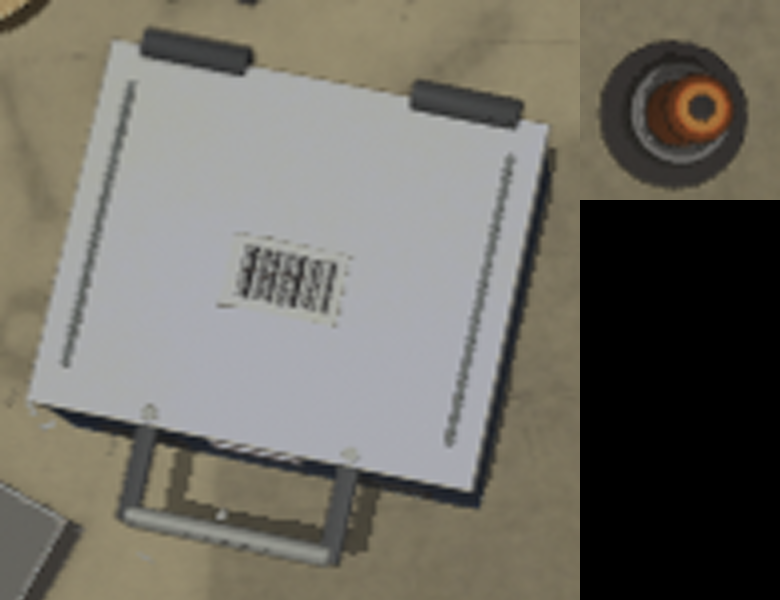

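```bash
python3 - <<'E'
from h import *
c=env.calibration('top')
P={}
for n,x,y,z in [('hA',130,516,.108),('hB',333,556,.108),('label',291,280,.111),('bl',113,42,.11),('br',548,123,.11),('fl',30,402,.11),('fr',475,492,.11)]:
    P[n]=px2w(c,180+x/4-.375,120+y/4-.375,z=z); print(n,P[n].round(4))
for n,u,v,z in [('top',405.1,291.3,.128),('foot',398,293,.005)]: P[n]=px2w(c,u,v,z=z);print(n,P[n].round(4))
hx=(P['bl']+P['br']-P['fl']-P['fr'])/2; hy=P['hA']-P['hB']
print('yaw', np.arctan2(hx[1],hx[0]), np.arctan2(-hy[0],hy[1]), np.linalg.norm(hx),np.linalg.norm(hy),np.linalg.norm(P['bl']-P['br']))
ly=P['bl']-P['br'];print('yaw2',np.arctan2(-ly[0],ly[1]))
h=(P['hA']+P['hB'])/2; print('handle',h,'label-handle',P['label']-h)
print(env.calibration('wrist')['T'])
E
```

```text
hA [0.4851 0.042  0.108 ]
hB [ 0.4654 -0.0663  0.108 ]
label [ 0.6125 -0.0401  0.111 ]
bl [0.7433 0.0612 0.11  ]
br [ 0.7003 -0.1758  0.11  ]
fl [0.5451 0.0975 0.11  ]
fr [ 0.5001 -0.1406  0.11  ]
top [ 0.4004 -0.3628  0.128 ]
foot [ 0.4003 -0.3626  0.005 ]
yaw -0.17764516446953427 -0.17999284993753228 0.20237947166321377 0.11005654141176761 0.24079287802344623
yaw2 -0.17953337496052166
handle [ 0.47525755 -0.01213839  0.108     ] label-handle [ 0.13724436 -0.02794662  0.003     ]
[[ 0.43907111  0.86775522  0.23284639  0.23535188]
 [ 0.89844978 -0.42345335 -0.11608295  0.63460455]
 [-0.00213201  0.26016946 -0.96556062  0.38304141]
 [ 0.          0.          0.          1.        ]]
```

Crop: confirms the orange reader in the grey cup with black foot. Label centre is about (252,190) and the bar ends (212,249) and (263,259) in the full picture. The sizes match: lid 241 x 202 mm, label to bar 140 mm, reader top and foot coaxial. Setting out for the reader.

```bash
cat >> h.py <<'E'
from scipy.spatial.transform import Rotation as Rot
YAW=-0.179; D=np.array([np.cos(YAW),np.sin(YAW),0]); BY=np.array([-D[1],D[0],0])
LABEL=np.array([.6125,-.0401,.111]); READER=np.array([.4004,-.3628])
HINGE=np.array([.7209,-.0580,.105])
def quat(y,th=0,axis=BY):
    y=np.array([*y[:2],0.]);y/=np.linalg.norm(y);z=np.array([0,0,-1.])
    M=Rot.from_rotvec(th*axis).as_matrix()@np.c_[np.cross(y,z),y,z]
    q=Rot.from_matrix(M).as_quat();return q[[3,0,1,2]],M
def handle_pose(lid,tilt,off=0.):
    "TCP pose with grasp point on the bar (off: metres backed out along the tool)"
    b=HINGE+.25*Rot.from_rotvec(lid*BY).apply(-D)
    q,M=quat(D,tilt);return b+M[:,2]*(.019-off),q
def st(m):
    o=env.observe();print(m,'t%.1f'%o['time_s'],o['tcp_pos'].round(4),'F',o['force'].round(2),'w %.4f g %.1f'%(o['grip_width'],o['grip_force']),flush=True);return o
E
python3 - <<'E'
from h import *
q,_=quat(READER)
for a in (0,.3,.6,.9): 
    p,qq=handle_pose(a,a);j=env.solve_ik(p,qq);print(a,None if j is None else np.round(j,2))
env.move_to(np.array([*READER,.19]),q);st('above')
env.servo_line(np.array([*READER,.079]),speed=.12,stop_force=8);st('down')
env.move_gripper(.0,20);st('grip')
env.servo_line(np.array([*READER,.10]),speed=.05);st('lift')
env.servo_line(np.array([*READER,.234]),speed=.15);st('up')
im,_=env.camera('side');cv2.imwrite('pics/side1.png',im)
E
```

```text
0 [-0.08  0.04  2.17 -0.    0.94  0.1 ]
0.3 [-0.1   0.16  1.91  0.02  1.37  0.07]
0.6 [-0.11  0.35  1.62  0.04  1.77  0.06]
0.9 [-0.12  0.58  1.31  0.05  2.15  0.06]
above t3.5 [ 0.4009 -0.3624  0.19  ] F [ 0.15  0.7  -0.45] w 0.0879 g 0.0
down t4.6 [ 0.401  -0.3634  0.0798] F [0.26 0.42 0.8 ] w 0.0885 g 0.0
grip t5.4 [ 0.4004 -0.3628  0.079 ] F [-0.32  0.47 -0.74] w 0.0353 g 19.9
lift t6.0 [ 0.4006 -0.363   0.1004] F [-0.63 -0.27 -0.76] w 0.0351 g 19.9
up t7.0 [ 0.3998 -0.3622  0.2327] F [ 0.53 -0.26 -0.3 ] w 0.0356 g 19.9
```

View pics/side1.png

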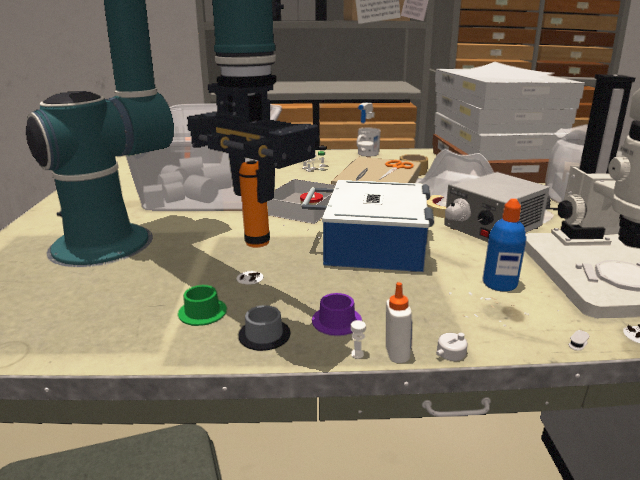

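The reader is gripped and hangs at about (257,240) at its foot, top about (250,170), and the stand is empty at (264,325). I'll check its lean by projecting the expected axis.

```bash
python3 - <<'E'
from h import *
im=cv2.imread('pics/side1.png');c=env.calibration('side')
K=np.array([[c['fx'],0,c['cx']],[0,c['fy'],c['cy']],[0,0,1]]);Ti=np.linalg.inv(c['T'])
hsv=cv2.cvtColor(im,cv2.COLOR_BGR2HSV)
m=cv2.inRange(hsv,(5,150,70),(20,255,255))
for zz in (.165,.185,.195,.205,.215):
    P=np.array([.3998,-.3622,zz]);uv=cv2.projectPoints(P[None],cv2.Rodrigues(Ti[:3,:3])[0],Ti[:3,3],K,np.array(c['dist_coeffs']))[0][0,0]
    r=int(round(uv[1]));x=np.where(m[r,225:290])[0]+225
    print(zz,uv.round(1),x.min() if len(x) else 0,x.max() if len(x) else 0, (x.min()+x.max())/2 if len(x) else 0)
E
```

```text
0.165 [256.7 241.2] 267 268 267.5
0.185 [255.9 228.6] 245 268 256.5
0.195 [255.5 222.2] 244 267 255.5
0.205 [255.  215.7] 244 267 255.5
0.215 [254.6 209.1] 243 267 255.0
```

The reader hangs upright (within 0.6 px). Scanning the label, then returning the reader.

```bash
python3 - <<'E'
from h import *
q,_=quat(LABEL)
env.move_to(np.array([*LABEL[:2],.25]),q);st('over')
env.servo_line(np.array([*LABEL[:2],.232]),speed=.05);st('scan')
env.sleep(1.2);im,_=env.camera('side');cv2.imwrite('pics/side2.png',im[90:330,180:500].repeat(2,0).repeat(2,1))
env.sleep(1.4);st('scanned')
env.servo_line(np.array([*LABEL[:2],.25]),speed=.08)
q,_=quat(READER)
env.move_to(np.array([*READER,.20]),q);st('over stand')
im,_=env.camera('side');cv2.imwrite('pics/side3.png',im[150:360,180:340].repeat(3,0)[:600].repeat(3,1))
E
```

```text
over t8.5 [ 0.6122 -0.0412  0.2498] F [ 0.08 -0.32 -1.44] w 0.0350 g 19.9
scan t9.0 [ 0.6121 -0.0403  0.2313] F [ 0.84  0.44 -1.02] w 0.0356 g 19.9
scanned t11.7 [ 0.6125 -0.0401  0.232 ] F [0.31 0.13 0.19] w 0.0352 g 19.9
over stand t13.5 [ 0.4011 -0.3624  0.2002] F [ 0.33  0.26 -1.89] w 0.0356 g 19.9
```

View pics/side2.png

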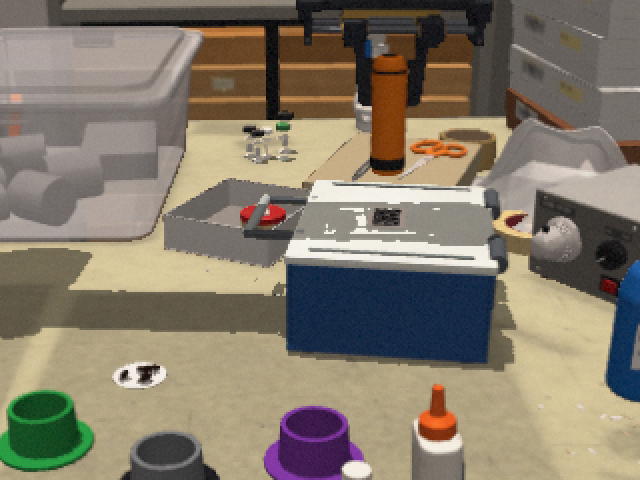

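View pics/side3.png

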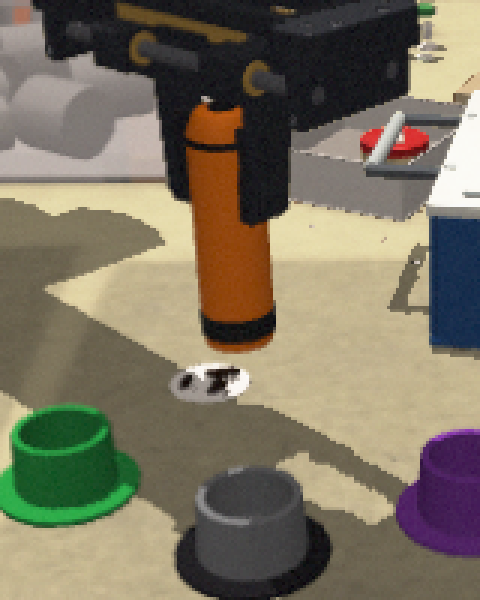

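Scan picture: the reader's foot at (388,172) is directly above the label at (388,216), clear of the lid. In the return picture the reader hangs plumb above the grey cup at (250,480). Lowering it in.

```bash
python3 - <<'E'
from h import *
env.servo_line(np.array([*READER,.118]),speed=.1);st('near rim')
h=env.servo_line(np.array([*READER,.095]),speed=.04,stop_force=6);st(f'in {h}')
if not h:
    h=env.servo_line(np.array([*READER,.0785]),speed=.03,stop_force=5);st(f'floor {h}')
    env.move_gripper(.06);st('open')
    env.move_gripper(.085)
    env.servo_line(np.array([*READER,.22]),speed=.15)
    p,q=handle_pose(0,0,.1)
    env.move_to(p,q);st('over handle');env.move_gripper(.044)
    a,_=env.camera('side');b,_=env.camera('top')
    o=np.zeros((600,800,3),np.uint8);o[:,:400]=a[160:360,190:323].repeat(3,0).repeat(3,1)[:,:399].copy() if 0 else cv2.resize(a[150:360,190:330],(400,600))
    o[:,400:]=cv2.resize(b[170:320,180:280],(400,600));cv2.imwrite('pics/m4.png',o)
E
```

```text
near rim t14.5 [ 0.4009 -0.3632  0.1187] F [-0.63  0.99 -0.78] w 0.0355 g 19.9
in False t15.2 [ 0.4004 -0.3628  0.0949] F [ 0.03 -0.17 -2.02] w 0.0354 g 19.9
floor True t15.8 [ 0.4003 -0.3627  0.0789] F [0.38 0.04 4.77] w 0.0352 g 19.9
open t16.3 [ 0.3995 -0.3619  0.0778] F [-0.36 -0.5  -0.57] w 0.0601 g 0.0
over handle t19.3 [ 0.4751 -0.0142  0.186 ] F [1.06 0.39 0.21] w 0.0850 g 0.0
```

View pics/m4.png

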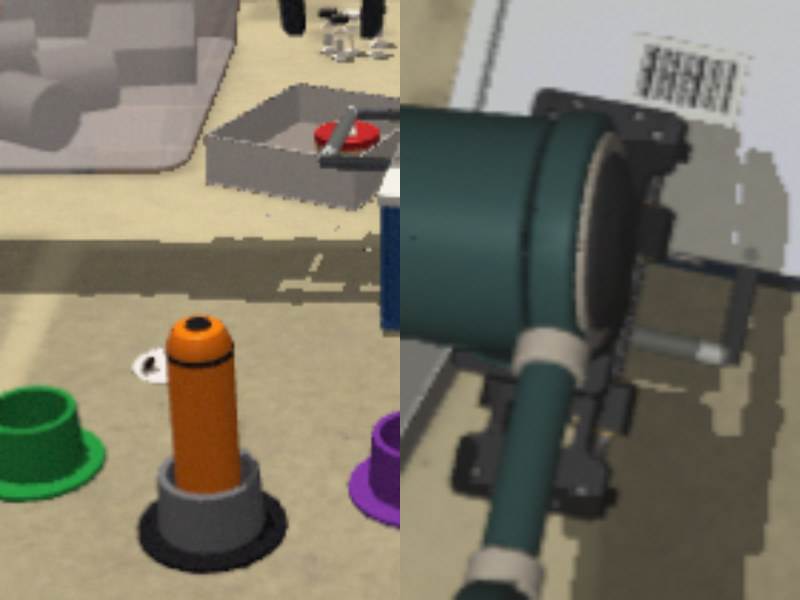

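Reader stands upright in the grey cup at (205,400), released. The gripper is over the middle of the bar. Descending and gripping.

```bash
python3 - <<'E'
from h import *
p,q=handle_pose(0,0)
print(env.servo_line(p+[0,0,.03],speed=.1),env.servo_line(p,speed=.04,stop_force=6));st('down')
env.move_gripper(0.,12);st('grip');env.sleep(.3)
o=st('settled');F=np.mean([env.observe()['force'] for _ in range(5)],0);print('along D',F@D,'BY',F@BY,F[2],o['ft_torque'])
E
```

```text
False False
down t21.9 [ 0.4751 -0.0135  0.0861] F [-0.71  0.16 -0.51] w 0.0440 g 0.0
grip t22.5 [ 0.4775 -0.0139  0.0871] F [ 4.92 -0.66 -1.26] w 0.0115 g 11.9
settled t22.8 [ 0.4775 -0.0139  0.0871] F [ 5.88 -1.17 -0.65] w 0.0113 g 11.9
along D 5.998376334325797 BY -0.10457373675983792 -0.6457987804092621 [-0.26368768 -0.61991    -0.02573176]
```

```bash
cat >> h.py <<'E'
HINGE=HINGE+.0025*D
def lid_angle(o):
    w,x,y,z=o['eef_rot'];g=o['tcp_pos']-.019*Rot.from_quat([x,y,z,w]).as_matrix()[:,2]-HINGE
    return np.arctan2(g[2],-g@D),np.linalg.norm(g)
def swing(a,b,speed,step=.1):
    for t in np.linspace(a,b,max(1,round(abs(b-a)/step))+1)[1:]:
        p,q=handle_pose(t,t);env.servo_line(p,q,speed=speed)
        o=env.observe();f=o['force'];an,r=lid_angle(o)
        rad=Rot.from_rotvec(t*BY).apply(-D);tan=np.cross(BY,rad)
        print('cmd %.3f lid %.3f r %.4f t%.1f Frad %.2f Ftan %.2f Fy %.2f w %.4f'%(t,an,r,o['time_s'],f@rad,f@tan,f@BY,o['grip_width']),flush=True)
E
python3 - <<'E'
from h import *
p,q=handle_pose(0,0);env.servo_line(p,q,speed=.02);st('null')
swing(0,.4,.06)
im,_=env.camera('side');cv2.imwrite('pics/side5.png',im[90:330,180:500].repeat(2,0).repeat(2,1))
E
```

```text
null t23.1 [ 0.4775 -0.0139  0.0861] F [-0.02 -0.44  1.48] w 0.0113 g 11.7
cmd 0.100 lid 0.098 r 0.2499 t23.6 Frad -1.39 Ftan -2.17 Fy 0.22 w 0.0114
cmd 0.200 lid 0.198 r 0.2499 t24.2 Frad -1.64 Ftan -2.11 Fy -0.82 w 0.0111
cmd 0.300 lid 0.297 r 0.2499 t24.8 Frad -2.10 Ftan -0.57 Fy -0.38 w 0.0111
cmd 0.400 lid 0.397 r 0.2499 t25.3 Frad -3.08 Ftan -1.51 Fy -1.40 w 0.0111
```

View pics/side5.png

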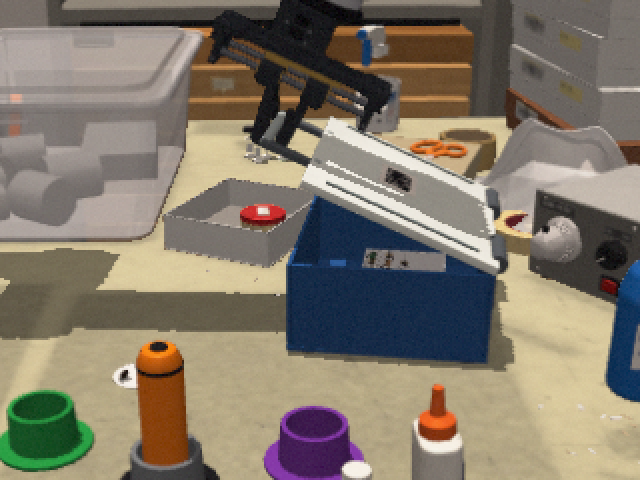

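The lid is rising with the gripper holding the bar at about (280,140), and the hand is clear of the lid. Continuing past the balance and back.

```bash
python3 - <<'E'
from h import *
swing(.4,.93,.06);env.sleep(.3);print(lid_angle(env.observe()))
swing(.93,.73,.04);env.sleep(.6);o=st('hold');print(lid_angle(o),np.abs(o['joint_velocities']).max())
im,_=env.camera('side');cv2.imwrite('pics/side6.png',im[90:330,180:500].repeat(2,0).repeat(2,1))
E
```

```text
cmd 0.506 lid 0.504 r 0.2500 t26.0 Frad -2.38 Ftan -1.21 Fy -3.04 w 0.0108
cmd 0.612 lid 0.610 r 0.2500 t26.6 Frad -2.15 Ftan -1.47 Fy -4.59 w 0.0110
cmd 0.718 lid 0.717 r 0.2500 t27.2 Frad -2.18 Ftan 0.10 Fy -4.81 w 0.0113
cmd 0.824 lid 0.823 r 0.2500 t27.8 Frad -0.45 Ftan -0.70 Fy -5.82 w 0.0114
cmd 0.930 lid 0.929 r 0.2500 t28.4 Frad -0.29 Ftan -0.39 Fy -6.66 w 0.0112
(np.float64(0.9286523046617523), np.float64(0.25005099466601927))
cmd 0.830 lid 0.828 r 0.2500 t29.4 Frad -2.42 Ftan -0.26 Fy -6.40 w 0.0111
cmd 0.730 lid 0.728 r 0.2500 t30.2 Frad -2.67 Ftan -0.23 Fy -5.29 w 0.0109
hold t30.8 [ 0.5272 -0.0235  0.2572] F [ 1.31 -5.75 -1.9 ] w 0.0108 g 11.8
(np.float64(0.7283524666519723), np.float64(0.2499896965623367)) 0.001847949783503739
```

View pics/side6.png

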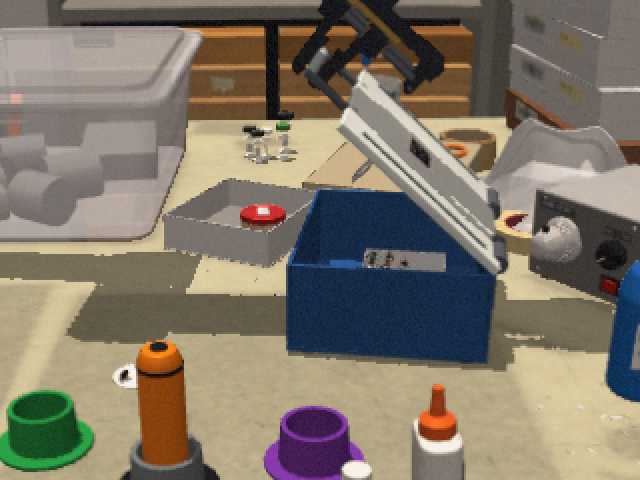

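The lid is held at about 42° (near edge (345,125) to (500,265)) and still. The reader is upright in its stand and the other bench items in view are unmoved.

```bash
python3 -c "
from h import *
print(env.job_done())"
```

```text
the job is handed in; nothing more can be done
None
```

The job is handed in at about 31 s: I held the reader about 5 cm above the barcode for over two seconds, put it back upright in its stand, raised the lid to about 0.93 rad, and eased it back to 0.73 rad, where the gripper still holds it.

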